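# Gauge the gap under a hold-down foot of the document stage

### The job

Find out how big the gap is under the middle hold-down foot of the document stage with the comb gauge: keeping the gauge flat on the stage, slide its leaves under the middle foot one at a time from the front, starting with the thinnest and working up, each one right through until its tip comes out behind the foot's pad, until a leaf will not go in and stops against the foot. Push only gently and never force a leaf. Then put the thickest leaf that did go back right through under the middle foot, let go and leave the gauge standing there, without disturbing the other things on the desk.

Things in the scene. Friction and masses are not known exactly. Their poses are not given: they have to be found in the camera images.
- stage: The document stage: a flat grey plate 240 mm (x, front to back) by 400 mm (y), top 20 mm above the desk, fixed; origin at the centre of its underside, x pointing away from the robot. Three alike rigid hold-down feet stand in a row at y = +130, 0 and -130 mm, tops at most 36 mm above the plate; foot_a, foot_b, foot_c, whose gaps fit 4, 7 and 10 mm, in an order unknown to you. A rim 12 mm wide and high runs along the back edge.
- station (a point): The point on the stage's top straight below the middle foot's pad centre; x points front to back (the way a leaf goes in), y left, z up. The pad is 16 mm wide, front face at x = -10 mm, back face at +10 mm, then 40 mm free way to the foot's post. The unknown gap under it always takes the thinnest leaf by about 1 mm or more, never the thickest; a leaf too thick stops at the front face.
- grip (a point): Centre of the comb gauge's handle, 55 mm above its flat underside; same axes as the gauge. The handle is an upright black block 16 mm thick (x), 30 mm wide (y), from 16 to 80 mm above the underside, on the middle of the gauge's spine.
- gauge: The loose comb gauge (0.22 to 0.37 kg): spine 18 (x) by 104 (y) by 16 mm high, four steel leaves 14 mm wide pointing to +x, 30 mm apart, flat with the underside: from +y to -y 4, 7, 10, 13 mm thick. Tips 94 mm ahead of the handle's axis, weight about 20 mm ahead. Origin at the underside below the handle. Starts on the desk left of the stage, leaves pointing away from the robot.
- tip1 (a point): The end of the gauge's 4 mm thick leaf: the middle of the tip's lower edge, at (94, 45, 0) mm in the gauge's frame.
- tip2 (a point): The end of the gauge's 7 mm thick leaf: the middle of the tip's lower edge, at (94, 15, 0) mm in the gauge's frame.
- tip3 (a point): The end of the gauge's 10 mm thick leaf: the middle of the tip's lower edge, at (94, -15, 0) mm in the gauge's frame.
- tip4 (a point): The end of the gauge's 13 mm thick leaf: the middle of the tip's lower edge, at (94, -45, 0) mm in the gauge's frame.
- loupe: Bystander: a black loupe, 42 mm wide and 36 mm high; origin under its centre. Leave alone.
- stamp: Bystander: a wooden hand stamp, 36 mm wide and 78 mm high; origin under its centre. Leave alone.
- bundle: Bystander: a banded bundle of blank paper slips, 66 x 156 x 30 mm; origin under its centre. Leave alone.
Mind the look-alikes: they are no part of the job. Of the things that look like the gauge, the largest one is meant.

How it is judged:
On the way, in this order (a step that is already met when the one before it is completed fails the run):
1. the thinnest leaf (4 mm) is slid right through under the middle foot (y of tip1 in the frame of station between -0.011 and 0.011 m and angle between the x axis of gauge and the x axis of station, either way round below 0.25 rad and x of tip1 in the frame of station above 0.012 m and z of tip1 in the frame of station below 0.004 m), for 0.02 s.
2. the 7 mm leaf is tried: it goes right through or, if too thick, is pushed with over 1 N against the front of the foot (((horizontal distance between foot_a and station below 0.03 m and (y of tip2 in the frame of station between -0.011 and 0.011 m and angle between the x axis of gauge and the x axis of station, either way round below 0.25 rad and x of tip2 in the frame of station below -0.004 m and z of tip2 in the frame of station below 0.004 m and contact force between gauge and foot_a above 1 N)) or (horizontal distance between foot_b and station below 0.03 m and (y of tip2 in the frame of station between -0.011 and 0.011 m and angle between the x axis of gauge and the x axis of station, either way round below 0.25 rad and x of tip2 in the frame of station above 0.012 m and z of tip2 in the frame of station below 0.004 m)) or (horizontal distance between foot_c and station below 0.03 m and (y of tip2 in the frame of station between -0.011 and 0.011 m and angle between the x axis of gauge and the x axis of station, either way round below 0.25 rad and x of tip2 in the frame of station above 0.012 m and z of tip2 in the frame of station below 0.004 m)))), for 0.02 s.
3. 7 mm was too thick: the 4 mm leaf is put back through; else the 10 mm leaf is tried: goes through or, if too thick, is pushed with over 1 N against the foot's front (((horizontal distance between foot_a and station below 0.03 m and (y of tip1 in the frame of station between -0.011 and 0.011 m and angle between the x axis of gauge and the x axis of station, either way round below 0.25 rad and x of tip1 in the frame of station above 0.012 m and z of tip1 in the frame of station below 0.004 m)) or (horizontal distance between foot_b and station below 0.03 m and (y of tip3 in the frame of station between -0.011 and 0.011 m and angle between the x axis of gauge and the x axis of station, either way round below 0.25 rad and x of tip3 in the frame of station below -0.004 m and z of tip3 in the frame of station below 0.004 m and contact force between gauge and foot_b above 1 N)) or (horizontal distance between foot_c and station below 0.03 m and (y of tip3 in the frame of station between -0.011 and 0.011 m and angle between the x axis of gauge and the x axis of station, either way round below 0.25 rad and x of tip3 in the frame of station above 0.012 m and z of tip3 in the frame of station below 0.004 m)))), for 0.02 s.
4. 4 mm fits best: it is let go in the gap; 7 mm fits best: that leaf is put back through; 10 mm fits best: the 13 mm leaf is pushed with over 1 N against the foot's front (((horizontal distance between foot_a and station below 0.03 m and (y of tip1 in the frame of station between -0.011 and 0.011 m and angle between the x axis of gauge and the x axis of station, either way round below 0.25 rad and x of tip1 in the frame of station above 0.012 m and z of tip1 in the frame of station below 0.004 m) and contact force between the fingers and gauge below 0.05 N) or (horizontal distance between foot_b and station below 0.03 m and (y of tip2 in the frame of station between -0.011 and 0.011 m and angle between the x axis of gauge and the x axis of station, either way round below 0.25 rad and x of tip2 in the frame of station above 0.012 m and z of tip2 in the frame of station below 0.004 m)) or (horizontal distance between foot_c and station below 0.03 m and (y of tip4 in the frame of station between -0.011 and 0.011 m and angle between the x axis of gauge and the x axis of station, either way round below 0.25 rad and x of tip4 in the frame of station below -0.004 m and z of tip4 in the frame of station below 0.004 m and contact force between gauge and foot_c above 1 N)))), for 0.02 s.
At the end, for the whole second after the job is handed in: The thickest leaf that fits lies flat under the middle foot, its tip at least 2 mm out behind the pad and its centre line within 11 mm of the foot's; the gauge stands level (within 0.1 rad), at rest and let go (((horizontal distance between foot_a and station below 0.03 m and (y of tip1 in the frame of station between -0.011 and 0.011 m and angle between the x axis of gauge and the x axis of station, either way round below 0.25 rad and x of tip1 in the frame of station above 0.012 m and z of tip1 in the frame of station below 0.004 m)) or (horizontal distance between foot_b and station below 0.03 m and (y of tip2 in the frame of station between -0.011 and 0.011 m and angle between the x axis of gauge and the x axis of station, either way round below 0.25 rad and x of tip2 in the frame of station above 0.012 m and z of tip2 in the frame of station below 0.004 m)) or (horizontal distance between foot_c and station below 0.03 m and (y of tip3 in the frame of station between -0.011 and 0.011 m and angle between the x axis of gauge and the x axis of station, either way round below 0.25 rad and x of tip3 in the frame of station above 0.012 m and z of tip3 in the frame of station below 0.004 m))) and contact force between the fingers and gauge below 0.05 N and linear speed of gauge below 0.01 m/s and angle between gauge's own z axis and vertical below 0.1 rad); the robot touches nothing.
It fails at once if the gauge is pressed against a foot with more than 20 N (contact force between gauge and foot_a above 20 N or contact force between gauge and foot_b above 20 N or contact force between gauge and foot_c above 20 N).
It fails at once if the robot itself presses on a foot with more than 20 N (contact force between any of the arm, the fingers and foot_a above 20 N or contact force between any of the arm, the fingers and foot_b above 20 N or contact force between any of the arm, the fingers and foot_c above 20 N).
It fails at once if the loupe, the stamp or the bundle of paper is moved by more than 20 mm (distance of any of loupe, stamp, bundle from where it was at the start of the episode above 0.02 m).
It also fails if it takes over 72 s, if anything falls off the work surface, if the arm or the gripper's body presses on something with over 40 N, if the wrist force passes 120 N, or if a joint passes its speed limit or range.

### The arm

A 7-joint arm with a two-finger parallel gripper is mounted at the origin on the work surface. World frame = base frame: x ahead of the robot, y to its left, z up, the work surface at z = 0. Lengths are in m, angles in rad, forces in N, time in s.
With the tool pointing down it reaches from about 0.4 to 0.85 m from the base axis. Payload 4.5 kg.
Tool frame: the origin (TCP) lies midway between the tips of the shut fingers; the grasp point (between the pads) lies 19 mm behind it (grasp_offset is the distance from the TCP to the grasp point, in m); z points along the fingers, x is the direction in which the jaws open and shut, and the axes are right-handed (so a half turn about z gives the same grasp; the last joint's range is limited). The gripper opens to 85 mm and grips with 20 to 120 N. Pads are 22 mm wide; open, the fingers measure 114 mm over their backs; the gripper's body (76 mm by 85 mm) begins 54 mm behind the grasp point. The pads swing forward as they close: fully open they stand 13 mm farther back than shut.
Start: joints at [1.355, 0.689, -0.195, 1.565, 0.157, 0.902, -0.215], TCP at [0.155, -0.606, 0.231] pointing down, gripper open.
Joint ranges: [-3.01, 3.01], [-0.46, 2.08], [-1.47, 1.51], [0.13, 2.56], [-1, 4.14], [0.04, 2.09], [-2.66, 2.66]. Speed limits (rad/s): [2.57, 2.57, 3.14, 3.14, 3.14, 3.14, 3.14].

### API

Orientations are given as a 3x3 rotation matrix whose columns are the frame's x, y, z axes.
In Python, from bench import sense, read_camera, camera_params, sign_off, find_in, cut_out, grasp_offset gives the robot as it stands.
- The arm moves only by the shell command python3 -m handwheel 'ROWS'. ROWS is JSON, a list of rows, each a list of 3 entries, a list of its own where there are three numbers: the turn, a rotation vector about the tool's x, y, z as a fraction of full scale, then the shift along the tool's x, y, z as a fraction of full scale, then the opening, from 0 (shut) to 1 (fully open). A call has 1 to 8 rows; each row shifts and turns the pose as measured when the row begins, along the tool's axes as they then stand; what a row does not reach is not made up. Full scale, the value 1, is 5 cm for a shift and 5 degrees for a turn. A row lasts 1/10 s, in which the tool goes at most 50 mm and 8.59 degrees, less where a joint would pass 70% of its speed; a pose out of reach is approached as far as the arm can. A call with a number of a shift or a turn outside -1 to 1 is refused whole. A call with a gripper value outside its range is refused whole. The fingers move at their own pace and stop on an object; the grip force is fixed at half the most. Time passes only in rows, so rows that do not move let the fingers close. It gives the time, the measured TCP pose, the force and the opening at its end, in the units of the state.
- sense(): the state, without advancing time (a new reading comes with each control period).
- read_camera(name): name is "scene" or "top"; returns the picture (480x640x3 uint8, red, green, blue); there is no depth.
- camera_params(name): a dict with "K" (3x3 intrinsics, pixels), "T" (4x4, takes a point from camera to world coordinates). Camera axes: x right, y down, z forward; pixel columns grow to the right and rows downward; lengths in m; the calibration is good to about 2 mm. A picture is of the moment at which its call begins. camera_params takes no time and is no camera call.
- sign_off(): hands the job in, once; it reports no verdict.
Trained networks look in the newest picture that a camera, given by its name, has taken for a name from the list of things; names that differ only in an ending like _2 or _b are one class to them, and where a whole thing is asked for, a point or a joint stands for the part that bears it (a point fixed in the world has none). Each returns a list of dicts, best first, with "conf" (0 to 1); they miss things now and then, are a little off and sometimes report something else, mostly with a low value. They report only what shows in the picture. A call takes as long as a camera call. They do not tell look-alikes from the thing itself.
- find_in(camera, target): "point" ([x, y, z] in m, in world coordinates, good to about 4 mm: the middle of the surface that is visible of it).
- cut_out(camera, target): "pixels" (480x640 bool, what is visible of it).
The state is a dict: "time_s": time; "qpos": joint angles; "dq": joint speeds; "tau": joint torques, N m; "position": TCP position; "eef_rot": TCP orientation; "wrist_force": force on the tool from outside, world axes, zero at the start; "wrist_torque": the same for the moment, N m; "gripper_width": finger opening in m.
Only numpy, scipy, OpenCV 4.12 (cv2) and the standard library are available. Lean on these libraries where they do the work, as an engineer would, in place of code of your own. Each camera call takes 0.05 s, during which the arm holds its last target.

## Working session

There is one attempt and no reset: what is moved stays moved. The work goes in short steps, Python scripts to look and compute and a shell command to move; the robot and the scene stay as the last step left them, time stands still between calls to the robot, and variables do not carry over. Pictures are saved under pics/ and viewed, and the job is handed in when it is done.

```bash
mkdir -p pics; python3 - <<'E'
from bench import *
import cv2
s=sense();print({k:s[k] for k in ("time_s","position","eef_rot","wrist_force","gripper_width")},grasp_offset)
for n in("scene","top"):
    im=read_camera(n);cv2.imwrite(f"pics/{n}0.png",im[:,:,::-1]);p=camera_params(n);print(n,p["K"],p["T"])
    for t in ("gauge","grip","stage","foot_a","station","tip1","tip4","loupe","stamp","bundle"):
        try:
            for d in find_in(n,t)[:5]: print(n,t,d["conf"],[round(float(x),3) for x in d["point"]])
        except Exception as e: print(t,e)
print(sense()["time_s"])
E
```

```text
{'time_s': 0.0, 'position': array([ 0.15429261, -0.60498848,  0.23047964]), 'eef_rot': array([[ 2.47264805e-01, -9.68947763e-01, -5.90144099e-04],
       [-9.68946200e-01, -2.47265470e-01,  1.74589034e-03],
       [-1.83759879e-03,  1.40120648e-04, -9.99998302e-01]]), 'wrist_force': array([ 0.26361413, -0.33985928, -0.24363638]), 'gripper_width': 0.08522753200346049} 0.0187
scene [[489.50130275   0.         325.73442842]
 [  0.         489.50130275 238.23055715]
 [  0.           0.           1.        ]] [[-0.33692572  0.71023422 -0.61810065  1.26155655]
 [ 0.94151727  0.25057796 -0.22529073  0.25889251]
 [-0.00512678 -0.65785868 -0.75312395  0.96569259]
 [ 0.          0.          0.          1.        ]]
scene gauge 0.92 [0.527, 0.348, 0.009]
scene gauge 0.84 [0.377, 0.312, 0.009]
scene gauge 0.7 [0.496, 0.5, 0.004]
scene grip 0.83 [0.493, 0.504, 0.004]
scene grip 0.74 [0.374, 0.309, 0.006]
scene grip 0.67 [0.532, 0.343, 0.01]
scene stage 0.68 [0.637, -0.065, 0.017]
foot_a it knows: bundle, gauge, grip, loupe, stage, stamp, station, tip
scene station 0.75 [0.642, -0.06, 0.019]
scene
[... 783 characters left out ...]
.009]
top gauge 0.67 [0.497, 0.501, 0.007]
top grip 0.96 [0.377, 0.309, 0.006]
top grip 0.84 [0.494, 0.503, 0.012]
top grip 0.4 [0.596, -0.502, 0.029]
top grip 0.35 [0.538, 0.341, 0.015]
top stage 0.87 [0.62, -0.081, 0.022]
foot_a it knows: bundle, gauge, grip, loupe, stage, stamp, station, tip
top tip1 0.86 [0.541, 0.334, 0.009]
top tip1 0.69 [0.382, 0.311, 0.009]
top tip1 0.6 [0.496, 0.498, 0.008]
top tip4 0.86 [0.541, 0.334, 0.009]
top tip4 0.69 [0.382, 0.311, 0.009]
top tip4 0.6 [0.496, 0.498, 0.008]
top loupe 0.72 [0.696, 0.267, 0.037]
top stamp 0.71 [0.432, -0.44, 0.02]
top stamp 0.54 [0.619, -0.08, 0.018]
top bundle 0.78 [0.595, -0.504, 0.031]
top bundle 0.71 [0.539, 0.341, 0.013]
1.0
```

View pics/scene0.png

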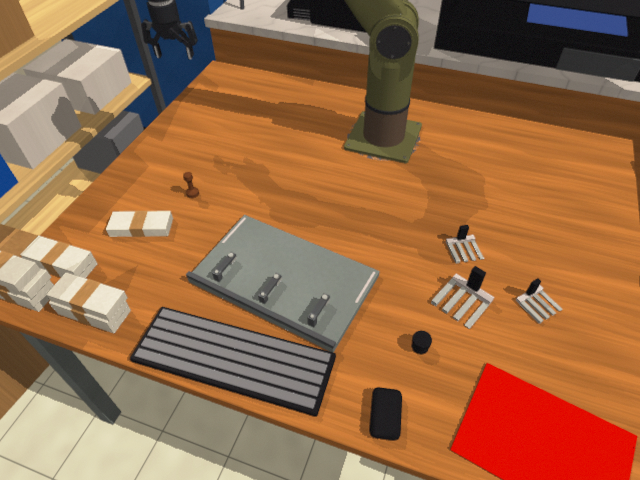

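View pics/top0.png

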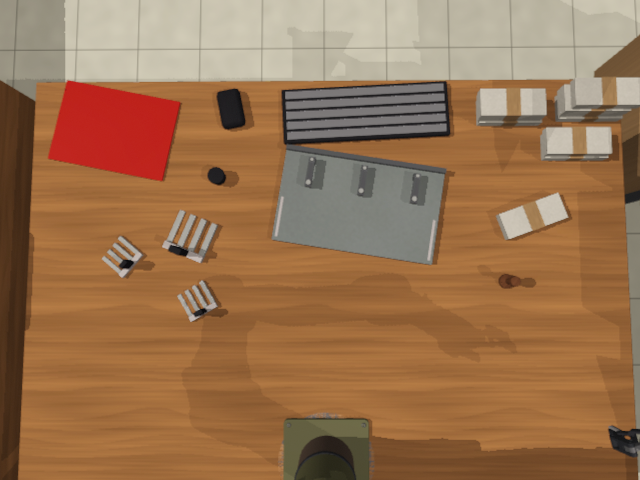

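Scene: three comb-like things at scene px (463,297), (464,245) and (540,300), which are top px (190,236), (198,300) and (123,257). The one at scene (463,297) / top (190,236) is clearly the largest, so I take it to be the gauge. I'll check that in a crop.

```bash
cat > h.py <<'E'
import numpy as np, cv2
from bench import *
def ray(n,uv,z):
    p=camera_params(n);K=np.array(p["K"]);T=np.array(p["T"])
    d=T[:3,:3]@np.linalg.solve(K,[uv[0],uv[1],1.]);o=T[:3,3]
    return o+d*(z-o[2])/d[2]
def proj(n,P):
    p=camera_params(n);K=np.array(p["K"]);T=np.array(p["T"])
    P=np.atleast_2d(P);c=(P-T[:3,3])@T[:3,:3];q=c@K.T
    return q[:,:2]/q[:,2:]
def crop(im,x0,y0,x1,y1,f,fn):
    c=cv2.resize(im[y0:y1,x0:x1],None,fx=f,fy=f,interpolation=cv2.INTER_CUBIC);cv2.imwrite(fn,c)
E
python3 - <<'E'
from h import *
a=cv2.imread("pics/top0.png");b=cv2.imread("pics/scene0.png")
c1=cv2.resize(a[200:330,90:230],None,fx=2.8,fy=2.8,interpolation=2)
c2=cv2.resize(b[215:335,425:570],None,fx=2.8,fy=2.8,interpolation=2)
h=max(c1.shape[0],c2.shape[0])
p=lambda c:cv2.copyMakeBorder(c,0,h-c.shape[0],0,0,0)
o=np.hstack([p(c1),p(c2)]);print(o.shape);cv2.imwrite("pics/g1.png",o)
crop(a,265,135,455,275,4,"pics/st1.png")
E
```

```text
(364, 798, 3)
```

View pics/g1.png

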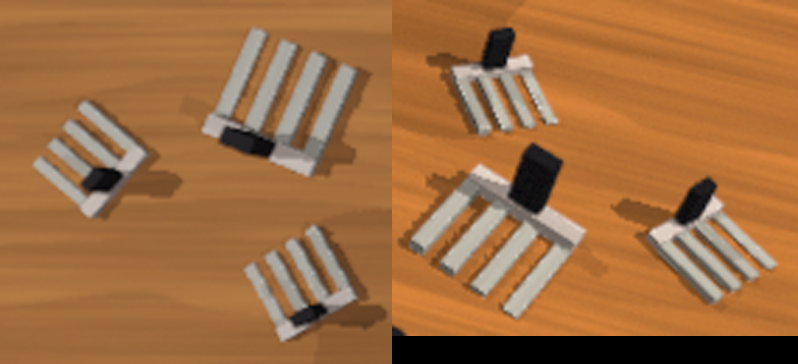

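View pics/st1.png

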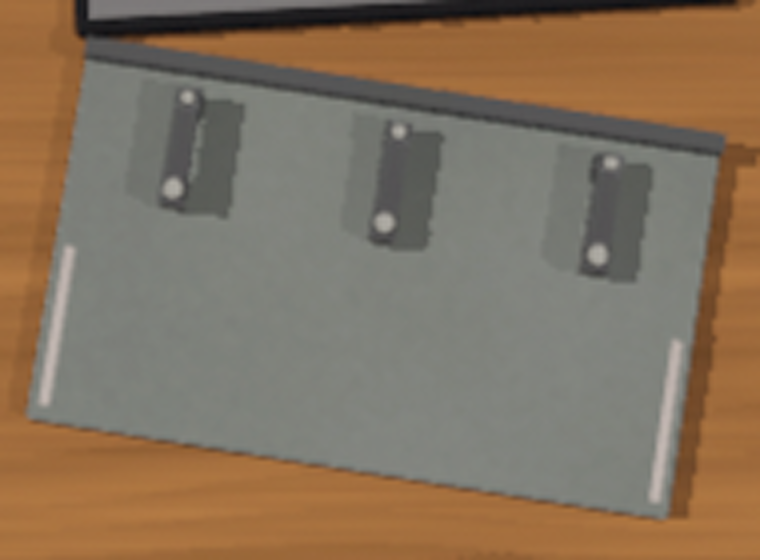

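Both crops confirm it: the comb at top (190,236) / scene (463,297) is the largest of the three, with a 104 mm spine. The stage's middle foot shows two white dots, the front one at about top px (361,190). Next I fit the poses.

```bash
cat >> h.py <<'E'
from scipy.optimize import minimize
def box(x0,x1,y0,y1,z0,z1): return np.array([[x,y,z] for x in(x0,x1) for y in(y0,y1) for z in(z0,z1)],float)/1000
GA=[box(-9,9,-52,52,0,16),box(-8,8,-15,15,16,80)]+[box(9,94,y-7,y+7,0,t) for y,t in((45,4),(15,7),(-15,10),(-45,13))]
ST=[box(-120,120,-200,200,0,20),box(108,120,-200,200,20,32)]
def place(pts,x,y,th,z=0):
    c,s=np.cos(th),np.sin(th);return pts@np.array([[c,s,0],[-s,c,0],[0,0,1]])+[x,y,z]
def sil(n,boxes,q,z=0,S=4):
    m=np.zeros((480*S,640*S),np.uint8)
    for b in boxes:
        p=((proj(n,place(b,*q,z))+.5)*S).astype(np.float32)
        cv2.fillConvexPoly(m,cv2.convexHull(p).astype(np.int32),255)
    return cv2.resize(m,(640,480),interpolation=cv2.INTER_AREA)/255.
def fit(masks,boxes,q0,z=0,occl=None):
    def f(q): return sum(np.abs(sil(n,boxes,q,z)-m).sum()/m.sum() for n,m in masks.items())
    best=None
    for d in(-.15,0,.15):
        r=minimize(f,np.array(q0)+[0,0,d],method="Nelder-Mead",options=dict(initial_simplex=np.array(q0)+[0,0,d]+np.array([[0,0,0],[.015,0,0],[0,.015,0],[0,0,.1]]),xatol=2e-4,fatol=1e-4))
        if best is None or r.fun<best.fun:best=r
    return best.x,best.fun
def outline(im,n,boxes,q,z=0,col=(0,0,255)):
    for b in boxes:
        p=proj(n,place(b,*q,z));cv2.polylines(im,[np.round(cv2.convexHull(p.astype(np.float32))*16).astype(np.int32)],True,col,1,cv2.LINE_AA,4)
E
python3 - <<'E'
from h import *
res={}
for n in("scene","top"):
    read_camera(n)
    L=cut_out(n,"gauge");print(n,[(d["conf"],int(d["pixels"].sum()),np.argwhere(d["pixels"]).mean(0)[::-1].round(0)) for d in L])
    np.save(f"g_{n}.npy",max(L,key=lambda d:d["pixels"].sum())["pixels"])
    L=cut_out(n,"stage");print(n,[(d["conf"],int(d["pixels"].sum()),np.argwhere(d["pixels"]).mean(0)[::-1].round(0)) for d in L])
    np.save(f"s_{n}.npy",max(L,key=lambda d:d["pixels"].sum())["pixels"])
g={n:np.load(f"g_{n}.npy").astype(float) for n in("scene","top")}
s={n:np.load(f"s_{n}.npy").astype(float) for n in("scene","top")}
for nm,M,B,q0 in(("gauge",g,GA,[.52,.345,-.3]),("stage",s,ST,[.63,-.07,-.15])):
    for k in (M,)+tuple({n:M[n]} for n in M): print(nm,list(k),fit(k,B,q0))
E
```

```text
scene [(0.93, 940, array([538., 302.])), (0.82, 1600, array([466., 295.])), (0.61, 666, array([462., 245.]))]
scene [(0.71, 12879, array([287., 280.]))]
top [(0.87, 462, array([123., 261.])), (0.8, 1084, array([189., 239.])), (0.55, 815, array([198., 302.])), (0.44, 1785, array([531., 216.]))]
top [(0.97, 15102, array([358., 205.]))]
gauge ['scene', 'top'] (array([ 0.51029577,  0.35296687, -0.39129775]), np.float64(1.8080055267204922))Traceback (most recent call last):
  File "<stdin>", line 12, in <module>
  File "h.py", line 29, in fit
    r=minimize(f,np.array(q0)+[0,0,d],method="Nelder-Mead",options=dict(initial_simplex=np.array(q0)+[0,0,d]+np.array([[0,0,0],[.015,0,0],[0,.015,0],[0,0,.1]]),xatol=2e-4,fatol=1e-4))
    res = _minimize_neldermead(fun, x0, args, callback, bounds=bounds,
                               **options)
    fxr = func(xr)
    fx = function(np.copy(x), *(wrapper_args + args))
  File "h.py", line 26, in f
    def f(q): return sum(np.abs(sil(n,boxes,q,z)-m).sum()/m.sum() for n,m in masks.items())
                     ~~~^^^^^^^^^^^^^^^^^^^^^^^^^^^^^^^^^^^^^^^^^^^^^^^^^^^^^^^^^^^^^^^^^^^
  File "h.py", line 26, in <genexpr>
    def f(q): return sum(np.abs(sil(n,boxes,q,z)-m).sum()/m.sum() for n,m in masks.items())
                                ~~~^^^^^^^^^^^^^
  File "h.py", line 22, in sil
    p=((proj(n,place(b,*q,z))+.5)*S).astype(np.float32)
        ~~~~^^^^^^^^^^^^^^^^^
  File "h.py", line 8, in proj
    p=camera_params(n);K=np.array(p["K"]);T=np.array(p["T"])
ValueError: time passes only in moves, steps and waits
```

```bash
python3 - <<'E'
s=open("h.py").read()
s=s.replace('def ray(','CP={n:camera_params(n) for n in("scene","top")}\ndef ray(',1).replace('p=camera_params(n)','p=CP[n]')
open("h.py","w").write(s)
E
python3 - <<'E'
from h import *
read_camera("top")
L=cut_out("top","gauge");m=[d["pixels"] for d in L if np.hypot(*(np.argwhere(d["pixels"]).mean(0)[::-1]-[189,239]))<12][0]
np.save("g_top.npy",m)
g={n:np.load(f"g_{n}.npy").astype(float) for n in("scene","top")}
s={n:np.load(f"s_{n}.npy").astype(float) for n in("scene","top")}
R={}
for nm,M,B,q0 in(("gauge",g,GA,[.52,.345,-.3]),("stage",s,ST,[.63,-.07,-.15])):
    for k in (M,)+tuple({n:M[n]} for n in M):
        r=fit(k,B,q0);R.setdefault(nm,r[0]);print(nm,list(k),r)
ims={n:cv2.imread(f"pics/{n}0.png") for n in("scene","top")}
for n in ims:
    outline(ims[n],n,GA,R["gauge"]);outline(ims[n],n,ST,R["stage"])
crop(ims["top"],150,130,470,280,2.5,"pics/fit_top.png")
crop(ims["scene"],180,200,510,360,2.4,"pics/fit_sc.png")
E
```

```text
gauge ['scene', 'top'] (array([ 0.51036456,  0.35381528, -0.39373832]), np.float64(0.2606601307189542))
gauge ['scene'] (array([ 0.51035911,  0.35323431, -0.39392166]), np.float64(0.09699019607843137))
gauge ['top'] (array([ 0.51031375,  0.35446365, -0.39298615]), np.float64(0.14061437908496732))
stage ['scene', 'top'] (array([ 0.62554586, -0.08195862, -0.15969245]), np.float64(0.16444455455559281))
stage ['scene'] (array([ 0.62567491, -0.08376272, -0.15525205]), np.float64(0.10185055775551931))
stage ['top'] (array([ 0.62542735, -0.08150253, -0.16045469]), np.float64(0.05841298776165214))
```

View pics/fit_top.png

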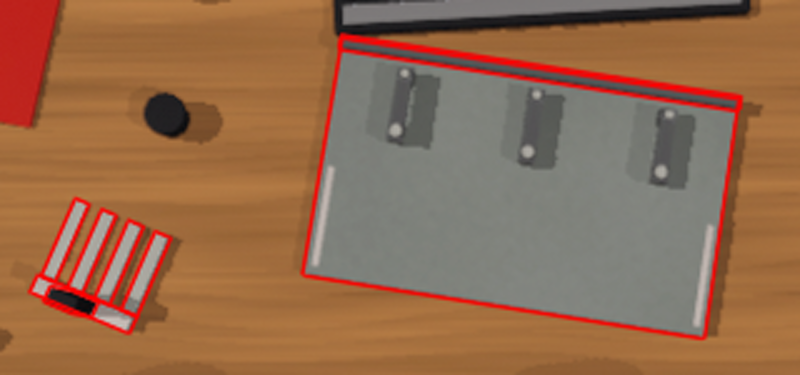

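View pics/fit_sc.png

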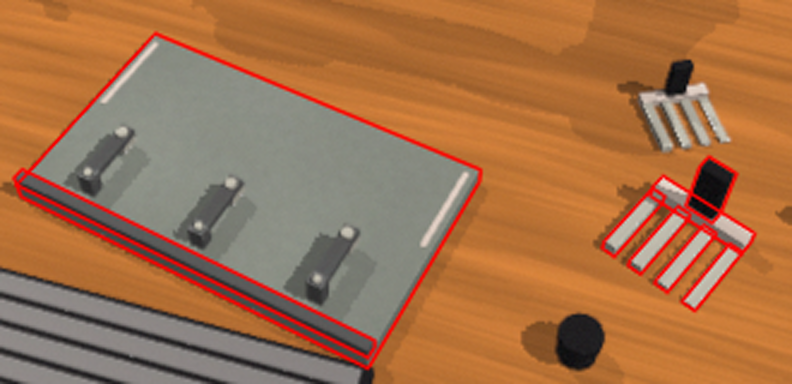

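The fits overlay well in both views: gauge at (0.510, 0.354), yaw −0.393; stage at (0.6255, −0.082), yaw −0.160. Now I triangulate the foot's dots and start swinging over.

```bash
python3 - <<'E'
from h import *
from scipy.optimize import least_squares
def inst(P,q=(.6255,-.0817,-.160)):
    d=np.array(P[:2])-q[:2];c,s=np.cos(q[2]),np.sin(q[2]);return np.round([c*d[0]+s*d[1],-s*d[0]+c*d[1],P[2]],4)
def tri(a,b):
    r=least_squares(lambda P:np.r_[proj("top",P)[0]-a,proj("scene",P)[0]-b],[.65,-.08,.04]);return r.x,r.cost
f4=lambda x,y:(265+(x+.5)/4-.5,135+(y+.5)/4-.5)
g=lambda x,y:(180+(x+.5)/2.4-.5,200+(y+.5)/2.4-.5)
for nm,a,b in(("midfront",f4(384,222),g(232,183)),("midback",f4(398,130),g(199,227)),("Lf",f4(173,188),g(348,232)),("Rf",f4(597,254),g(122,131))):
    P,c=tri(a,b);print(nm,P.round(4),c,inst(P))
E
python3 -m handwheel '[[[0,0,-0.92],[0,-1,0],1],[[0,0,-0.92],[0,-1,0],1],[[0,0,-0.92],[0,-1,0],1],[[0,0,-0.92],[0,-1,0],1],[[0,0,-0.92],[0,-1,0],1],[[0,0,-0.92],[0,-1,0],1]]'
```

```text
midfront [ 0.6555 -0.0864  0.0458] 0.09190292232538813 [0.0304 0.0002 0.0458]
midback [ 0.7126 -0.0955  0.0443] 0.05582271746990821 [0.0882 0.0002 0.0443]
Lf [0.6758 0.0414 0.052 ] 0.04121526047291288 [0.0301 0.1295 0.052 ]
Rf [ 0.635  -0.2151  0.0497] 0.011943414280455856 [ 0.0306 -0.1302  0.0497]
time_s: 2.0
position: [0.4165, -0.4836, 0.229]
eef_rot: [[0.665, -0.747, -0.007], [-0.747, -0.665, -0.007], [0.001, 0.01, -1.0]]
wrist_force: [-0.1, -0.3, -0.6]
gripper_width: 0.0855
```

Station is at stage (0.030, 0), which is world (0.6552, −0.0865), yaw −0.160.

```bash
python3 -m handwheel '[[[0,0,-0.92],[0,-1,0],1],[[0,0,-0.92],[0,-1,0],1],[[0,0,-0.92],[0,-1,0],1],[[0,0,-0.92],[0,-1,0],1],[[0,0,-0.92],[0,-1,0],1],[[0,0,-0.92],[0,-1,0],1],[[0,0,-0.92],[0,-1,0],1],[[0,0,-0.92],[0,-1,0],1]]'
python3 -m handwheel '[[[0,0,-0.92],[0,-1,0],1],[[0,0,-0.92],[0,-1,0],1],[[0,0,-0.92],[0,-1,0],1],[[0,0,-0.92],[0,-1,0],1],[[0,0,-0.92],[0,-1,0],1],[[0,0,-0.92],[0,-1,0],1],[[0,0,-0.92],[0,-1,0],1],[[0,0,-0.92],[0,-1,0],1]]'
```

```text
time_s: 2.8
position: [0.6258, -0.1509, 0.2251]
eef_rot: [[0.984, -0.176, -0.001], [-0.176, -0.984, -0.011], [0.001, 0.01, -1.0]]
wrist_force: [0.4, -0.9, -0.2]
gripper_width: 0.0856
time_s: 3.6
position: [0.5848, 0.24, 0.2209]
eef_rot: [[0.883, 0.469, 0.006], [0.47, -0.883, -0.009], [0.001, 0.011, -1.0]]
wrist_force: [0.3, 0.6, -0.2]
gripper_width: 0.0854
```

```bash
cat >> h.py <<'E'
from scipy.spatial.transform import Rotation as Ro
def togo(x,y,z,ang,s=None):
    "remaining shift (units of 50mm) and turn (units of 5deg) in tool axes; tool x axis at world angle ang (rad), z down"
    s=s or sense();R=np.array(s["eef_rot"]);p=np.array(s["position"])
    c,sn=np.cos(ang),np.sin(ang);Rt=np.array([[c,sn,0],[sn,-c,0],[0,0,-1]])
    sh=R.T@(np.array([x,y,z])-p)/.05
    tu=np.degrees(Ro.from_matrix(R.T@Rt).as_rotvec())/5
    print("t",round(s["time_s"],2),"pos",p.round(4),"shift",sh.round(3),"turn",tu.round(3),"F",np.round(s["wrist_force"],2),"T",np.round(s["wrist_torque"],3),"w",round(float(s["gripper_width"]),4))
E
python3 -c "
from h import *
togo(.5104,.3538,.13,np.pi/2-.393)"
```

```text
t 3.6 pos [0.5848 0.24   0.2209] shift [-0.247 -2.727  1.788] turn [ 0.128  0.031 -7.896] F [ 0.27  0.59 -0.24] T [0.02  0.013 0.029] w 0.0854
```

```bash
python3 -m handwheel '[[[0.12,0,-1],[0,-0.9,0.3],1],[[0,0,-1],[0,-0.9,0.3],1],[[0,0,-1],[0,-0.6,0.3],1],[[0,0,-1],[0.1,-0.3,0.2],1],[[0,0,-1],[0.1,0,0.2],1],[[0,0,-1],[0,0,0.2],1],[[0,0,-1],[0,0,0.1],1],[[0,0,-0.9],[0,0,0.1],1]]'; python3 -c "
from h import *
togo(.5104,.3538,.13,np.pi/2-.393)"
```

```text
time_s: 4.4
position: [0.5081, 0.3773, 0.1349]
eef_rot: [[0.34, 0.94, 0.002], [0.94, -0.34, 0.011], [0.011, -0.001, -1.0]]
wrist_force: [0.1, -0.9, 0.5]
gripper_width: 0.0852
t 4.4 pos [0.5081 0.3773 0.1349] shift [-0.428  0.203  0.093] turn [-0.017 -0.123  0.526] F [ 0.14 -0.89  0.51] T [-0.013  0.013 -0.033] w 0.0852
```

```bash
python3 -m handwheel '[[[0,-0.12,0.5],[-0.43,0.2,0.1],1],[[0,0,0],[0,0,0],1]]'; python3 -c "
from h import *
togo(.5104,.3538,.036,np.pi/2-.393)"
```

```text
time_s: 4.6
position: [0.5101, 0.3527, 0.1281]
eef_rot: [[0.38, 0.925, -0.003], [0.925, -0.38, -0.001], [-0.002, -0.002, -1.0]]
wrist_force: [0.6, -0.6, 0.2]
gripper_width: 0.0851
t 4.6 pos [0.5101 0.3527 0.1281] shift [0.025 0.002 1.842] turn [-0.026  0.022  0.032] F [ 0.58 -0.63  0.2 ] T [-0.005 -0.019  0.036] w 0.0851
```

```bash
python3 -m handwheel '[[[-0.03,0.02,0.03],[0.02,0,0.5],1],[[0,0,0],[0,0,0.5],1],[[0,0,0],[0,0,0.4],1],[[0,0,0],[0,0,0.3],1],[[0,0,0],[0,0,0.1],1],[[0,0,0],[0,0,0],1]]'; python3 -c "
from h import *
togo(.5104,.3538,.036,np.pi/2-.393)
a=read_camera('scene')[:,:,::-1];b=read_camera('top')[:,:,::-1]
c1=cv2.resize(a[200:350,420:560],None,fx=2.8,fy=2.8);c2=cv2.resize(b[170:320,130:270],None,fx=2.8,fy=2.8)
cv2.imwrite('pics/pre.png',np.hstack([c1,c2]))"
```

```text
time_s: 5.2
position: [0.5131, 0.3569, 0.037]
eef_rot: [[0.384, 0.923, 0.005], [0.923, -0.384, 0.005], [0.007, 0.003, -1.0]]
wrist_force: [-0.4, 0.2, 1.1]
gripper_width: 0.0854
t 5.2 pos [0.5131 0.3569 0.037 ] shift [-0.077 -0.026  0.019] turn [ 0.033 -0.076 -0.01 ] F [-0.44  0.24  1.06] T [-0.044  0.062 -0.017] w 0.0854
```

View pics/pre.png

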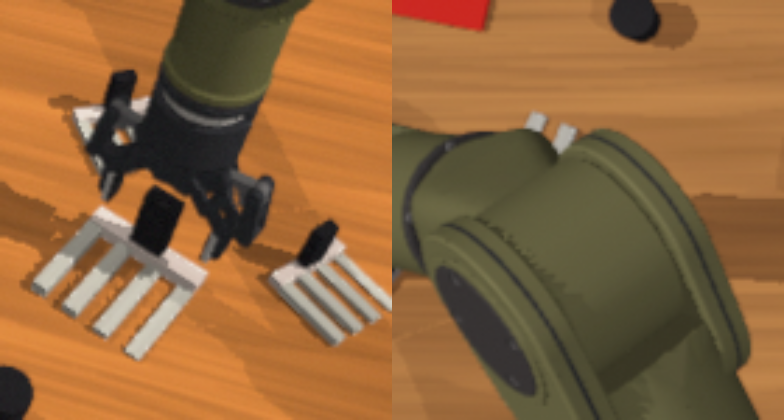

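The fingers straddle the gauge's handle (crop 158,220): finger tips at crop (110,190) and (210,250), with the decoys clear. Now I correct the small offset and close.

```bash
python3 -m handwheel '[[[0.03,-0.08,0],[-0.08,-0.03,0.02],1],[[0,0,0],[0,0,0],0.5],[[0,0,0],[0,0,0],0.2],[[0,0,0],[0,0,0],0],[[0,0,0],[0,0,0],0],[[0,0,0],[0,0,0],0],[[0,0,0],[0,0,0],0],[[0,0,0],[0,0,0],0]]'; python3 -c "
from h import *
togo(.5104,.3538,.036,np.pi/2-.393)"
```

```text
time_s: 6.1
position: [0.5119, 0.3554, 0.0402]
eef_rot: [[0.384, 0.923, 0.005], [0.923, -0.384, 0.004], [0.005, 0.003, -1.0]]
wrist_force: [-0.4, 0.7, 0.5]
gripper_width: 0.0292
t 6.1 pos [0.5119 0.3554 0.0402] shift [-0.04  -0.015  0.083] turn [ 0.034 -0.06  -0.017] F [-0.42  0.67  0.51] T [-0.142  0.027 -0.002] w 0.0292
```

```bash
python3 -m handwheel '[[[0,0,0],[0,0,-0.4],0],[[0,0,0],[0,0,-0.6],0],[[0,0,0],[0,0,-0.6],0],[[0,0,0],[0,0,-0.4],0],[[0,0,0],[0,0,0],0]]'; python3 -c "
from h import *
togo(.5256,-.1112,.12,np.pi/2-.16)"
```

```text
time_s: 6.6
position: [0.5092, 0.3525, 0.1394]
eef_rot: [[0.384, 0.923, -0.002], [0.923, -0.384, -0.003], [-0.003, -0.001, -1.0]]
wrist_force: [1.7, 0.0, -2.5]
gripper_width: 0.029
t 6.6 pos [0.5092 0.3525 0.1394] shift [-8.435  3.864  0.41 ] turn [-0.017  0.036 -2.682] F [ 1.7   0.02 -2.51] T [ 0.095  0.011 -0.062] w 0.029
```

```bash
python3 -m handwheel '[[[0,0,-0.3],[-0.5,0.2,0],0],[[0,0,-0.3],[-0.9,0.4,0],0],[[0,0,-0.3],[-0.9,0.4,0],0],[[0,0,-0.3],[-0.9,0.4,0],0],[[0,0,-0.3],[-0.9,0.35,0],0],[[0,0,-0.3],[-0.9,0.35,0],0],[[0,0,-0.3],[-0.9,0.3,0],0],[[0,0,-0.3],[-0.9,0.3,0],0]]'; python3 -c "
from h import *
togo(.5256,-.1112,.12,np.pi/2-.16)"
```

```text
time_s: 7.4
position: [0.5351, -0.015, 0.128]
eef_rot: [[0.159, 0.987, -0.016], [0.987, -0.159, 0.005], [0.002, -0.017, -1.0]]
wrist_force: [0.8, -0.3, -2.8]
gripper_width: 0.0291
t 7.4 pos [ 0.5351 -0.015   0.128 ] shift [-1.931  0.121  0.153] turn [-0.191 -0.026  0.005] F [ 0.76 -0.32 -2.83] T [ 0.075 -0.093  0.018] w 0.0291
```

```bash
python3 -m handwheel '[[[-0.1,0,0],[-0.8,0.05,0],0],[[-0.1,0,0],[-0.7,0.05,0],0],[[0,0,0],[-0.3,0,0],0],[[0,0,0],[-0.1,0,0],0],[[0,0,0],[0,0,0],0]]'; python3 -c "
from h import *
togo(.5256,-.1112,.062,np.pi/2-.16)"
```

```text
time_s: 7.9
position: [0.5182, -0.1258, 0.119]
eef_rot: [[0.176, 0.984, -0.013], [0.984, -0.176, -0.003], [-0.005, -0.012, -1.0]]
wrist_force: [-0.8, 0.1, -2.3]
gripper_width: 0.0295
t 7.9 pos [ 0.5182 -0.1258  0.119 ] shift [0.32  0.107 1.138] turn [-0.138  0.059 -0.19 ] F [-0.8   0.12 -2.27] T [0.012 0.019 0.005] w 0.0295
```

```bash
python3 -m handwheel '[[[-0.14,0.05,-0.19],[0.3,0.1,0],0],[[0,0,0],[0,0,0.4],0],[[0,0,0],[0,0,0.3],0],[[0,0,0],[0,0,0.15],0],[[0,0,0],[0,0,0.05],0]]'; python3 -c "
from h import *
togo(.5256,-.1112,.062,np.pi/2-.16)"
```

```text
time_s: 8.4
position: [0.5303, -0.0972, 0.0731]
eef_rot: [[0.143, 0.99, 0.007], [0.99, -0.143, 0.01], [0.011, 0.006, -1.0]]
wrist_force: [-0.5, -0.1, -2.2]
gripper_width: 0.0294
t 8.4 pos [ 0.5303 -0.0972  0.0731] shift [-0.292 -0.055  0.219] turn [ 0.067 -0.124  0.193] F [-0.5  -0.12 -2.25] T [-0.021  0.103  0.005] w 0.0294
```

```bash
python3 -m handwheel '[[[0.04,-0.07,0.1],[-0.16,-0.03,0],0],[[0,0,0],[0,0,0],0],[[0,0,0],[0,0,0],0]]'; python3 -c "
from h import *
togo(.5256,-.1112,.062,np.pi/2-.16)"
```

```text
time_s: 8.7
position: [0.5287, -0.1027, 0.0739]
eef_rot: [[0.148, 0.989, 0.005], [0.989, -0.148, 0.005], [0.006, 0.004, -1.0]]
wrist_force: [-0.3, 0.3, -3.1]
gripper_width: 0.0292
t 8.7 pos [ 0.5287 -0.1027  0.0739] shift [-0.178 -0.037  0.238] turn [ 0.043 -0.07   0.128] F [-0.3   0.33 -3.1 ] T [0.016 0.049 0.012] w 0.0292
```

```bash
python3 -m handwheel '[[[0.04,-0.06,0.1],[-0.16,-0.03,0.05],0],[[0,0,0],[0,0,0.05],0],[[0,0,0],[0,0,0.04],0],[[0,0,0],[0,0,0],0]]'; python3 -c "
from h import *
togo(.5256,-.1112,.06,np.pi/2-.16)"
```

```text
time_s: 9.1
position: [0.5263, -0.1124, 0.0673]
eef_rot: [[0.16, 0.987, 0.002], [0.987, -0.16, -0.001], [-0.0, 0.002, -1.0]]
wrist_force: [1.0, 0.7, -3.2]
gripper_width: 0.0293
t 9.1 pos [ 0.5263 -0.1124  0.0673] shift [ 0.021 -0.018  0.146] turn [ 0.022  0.003 -0.006] F [ 0.97  0.75 -3.24] T [-0.004  0.078 -0.047] w 0.0293
```

Good. I look before touching down.

```bash
python3 -m handwheel '[[[0,0,0],[0,0,0.06],0],[[0,0,0],[0,0,0.04],0],[[0,0,0],[0,0,0.02],0]]'; python3 -c "
from h import *
togo(.5256,-.1112,.06,np.pi/2-.16)
a=read_camera('scene')[:,:,::-1].copy();b=read_camera('top')[:,:,::-1].copy()
q=(.5256,-.1112,-.16)
c1=cv2.resize(a[190:350,180:390],None,fx=3.7,fy=3.7);cv2.imwrite('pics/st2.png',c1)
"
```

```text
time_s: 9.4
position: [0.5264, -0.1122, 0.0609]
eef_rot: [[0.16, 0.987, 0.002], [0.987, -0.16, -0.0], [0.0, 0.002, -1.0]]
wrist_force: [-0.1, 0.8, -2.3]
gripper_width: 0.0294
t 9.4 pos [ 0.5264 -0.1122  0.0609] shift [ 0.017 -0.02   0.018] turn [ 0.025 -0.002 -0.005] F [-0.13  0.83 -2.28] T [ 0.04   0.038 -0.02 ] w 0.0294
```

View pics/st2.png

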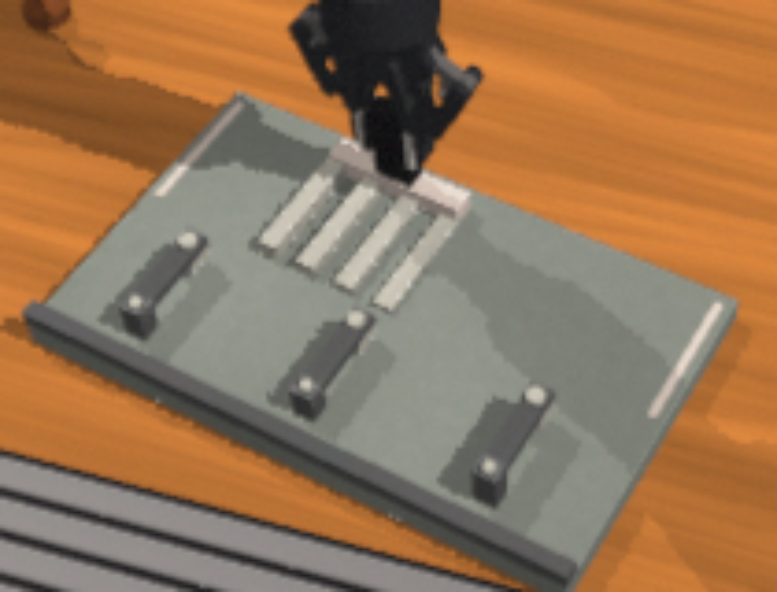

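The gauge is over the stage front. Leaf 1's tip, at crop (385,305), points at the middle foot's pad (357,318). Now I lower to contact.

```bash
python3 -m handwheel '[[[0,0,0],[0,0,0.03],0],[[0,0,0],[0,0,0.03],0],[[0,0,0],[0,0,0.02],0]]'; python3 -m handwheel '[[[0,0,0],[0,0,0.03],0],[[0,0,0],[0,0,0.03],0],[[0,0,0],[0,0,0.02],0]]'
```

```text
time_s: 9.8
position: [0.5266, -0.1121, 0.0602]
eef_rot: [[0.16, 0.987, 0.004], [0.987, -0.16, -0.002], [-0.002, 0.004, -1.0]]
wrist_force: [-2.1, -0.9, 4.1]
gripper_width: 0.029
time_s: 10.1
position: [0.5266, -0.112, 0.0603]
eef_rot: [[0.159, 0.987, 0.007], [0.987, -0.159, -0.005], [-0.004, 0.007, -1.0]]
wrist_force: [-2.0, -0.6, 3.3]
gripper_width: 0.0291
```

```bash
python3 -m handwheel '[[[0,0,0],[0,0,0],0.2],[[0,0,0],[0,0,0],0.6],[[0,0,0],[0,0,0],0.6],[[0,0,0],[0,0,0],0.6]]'; python3 - <<'E'
from h import *
togo(.5256,-.1112,.06,np.pi/2-.16)
a=read_camera('scene')[:,:,::-1].copy()
hsv=cv2.cvtColor(a,cv2.COLOR_BGR2HSV)
L=cut_out("scene","gauge")
m=[d["pixels"] for d in L if np.hypot(*(np.argwhere(d["pixels"]).mean(0)[::-1]-[276,250]))<25]
print([(d["conf"],np.argwhere(d["pixels"]).mean(0)[::-1].round()) for d in L])
q=(.5256,-.1112,-.16)
if m:
    q,f=fit({"scene":m[0].astype(float)},GA,q,.02);print(q,f)
outline(a,"scene",GA,q,.02);crop(a,180,190,390,350,3.7,"pics/st3.png")
E
```

```text
time_s: 10.5
position: [0.528, -0.1116, 0.0612]
eef_rot: [[0.159, 0.987, 0.01], [0.987, -0.159, -0.005], [-0.003, 0.01, -1.0]]
wrist_force: [-0.6, -0.3, 0.8]
gripper_width: 0.0511
t 10.5 pos [ 0.528  -0.1116  0.0612] shift [ 0.    -0.048  0.023] turn [0.117 0.038 0.005] F [-0.59 -0.31  0.76] T [0.023 0.026 0.018] w 0.0511
[(0.96, array([281., 246.])), (0.86, array([463., 245.])), (0.63, array([536., 302.]))]
[ 0.52788115 -0.11348106 -0.16408642] 0.18310418143160878
```

View pics/st3.png

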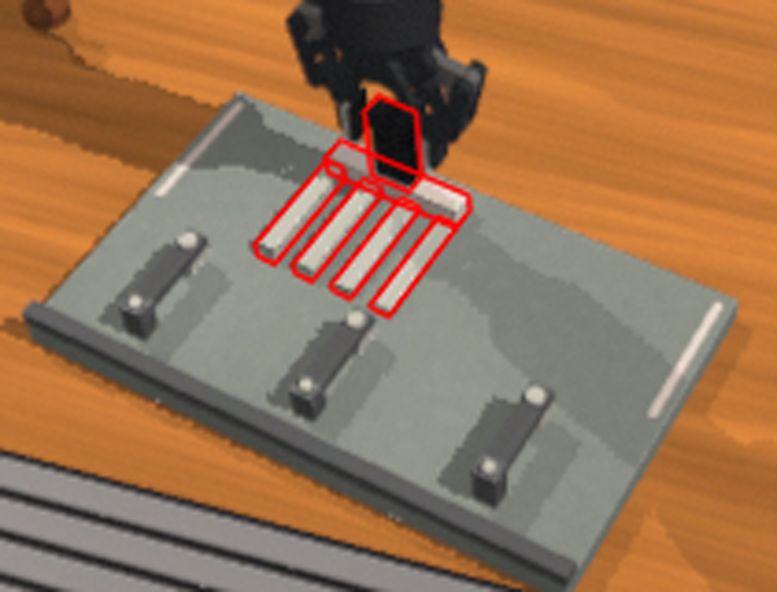

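The outline sits about 2 px too far from the robot because the fingers bias the mask. Allowing for that, the gauge is at about (0.526, −0.112), so tip1's lateral offset is about −1 mm. I level the tool and regrip.

```bash
python3 -m handwheel '[[[0.1,0.03,0],[0,-0.03,0],0.6],[[0,0,0],[0,0,0],0.6],[[0,0,0],[0,0,0],0]]'; python3 -c "
from h import *
togo(.5256,-.1112,.06,np.pi/2-.16)"; python3 -m handwheel '[[[0,0,0],[0,0,0],0],[[0,0,0],[0,0,0],0],[[0,0,0],[0,0,0],0],[[0,0,0],[0,0,0],0]]'; python3 -c "
from h import *
togo(.5256,-.1112,.06,np.pi/2-.16)"
```

```text
time_s: 10.9
position: [0.5264, -0.1113, 0.061]
eef_rot: [[0.159, 0.987, 0.0], [0.987, -0.159, -0.0], [-0.0, 0.0, -1.0]]
wrist_force: [-0.3, -0.0, -0.3]
gripper_width: 0.0379
t 10.9 pos [ 0.5264 -0.1113  0.061 ] shift [-0.    -0.016  0.02 ] turn [0.005 0.004 0.004] F [-0.27 -0.05 -0.33] T [ 0.013 -0.014  0.02 ] w 0.0379
time_s: 11.3
position: [0.5264, -0.1114, 0.0611]
eef_rot: [[0.159, 0.987, 0.001], [0.987, -0.159, -0.001], [-0.0, 0.001, -1.0]]
wrist_force: [-0.7, 0.7, 0.4]
gripper_width: 0.0291
t 11.3 pos [ 0.5264 -0.1114  0.0611] shift [ 0.002 -0.017  0.023] turn [0.007 0.005 0.001] F [-0.74  0.67  0.38] T [-0.015  0.054  0.014] w 0.0291
```

```bash
python3 -m handwheel '[[[0,0,0],[0,0.06,0],0],[[0,0,0],[0,0.06,0],0],[[0,0,0],[0,0.06,0],0],[[0,0,0],[0,0.04,0],0],[[0,0,0],[0,0,0],0]]'; python3 -c "
from h import *
togo(.5256,-.1112,.061,np.pi/2-.16)"
```

```text
time_s: 11.8
position: [0.5363, -0.1129, 0.0611]
eef_rot: [[0.158, 0.987, -0.003], [0.987, -0.158, -0.0], [-0.001, -0.002, -1.0]]
wrist_force: [-2.1, -0.0, 1.7]
gripper_width: 0.0289
t 11.8 pos [ 0.5363 -0.1129  0.0611] shift [-0.    -0.218  0.003] turn [-0.028  0.01   0.011] F [-2.09 -0.04  1.72] T [0.073 0.188 0.036] w 0.0289
```

```bash
cat >> h.py <<'E'
def st(tip=1,z=.061):
    s=sense();R=np.array(s["eef_rot"]);p=np.array(s["position"])
    c,sn=np.cos(-.16),np.sin(-.16);A=np.array([[c,sn],[-sn,c]])
    yaw=np.arctan2(R[1,0],R[0,0])-np.pi/2
    t=p[:2]+np.array([[np.cos(yaw),-np.sin(yaw)],[np.sin(yaw),np.cos(yaw)]])@[.094,(.075-.03*tip)]
    print("t",round(s["time_s"],2),"tip",tip,"mm in station",(A@(t-[.6552,-.0865])*1000).round(1),"z",p[2].round(4),"dyaw",(yaw+.16).round(4),"tilt xy",R[:2,2].round(4),"F st",(A@np.array(s["wrist_force"])[:2]).round(2),round(float(s["wrist_force"][2]),2),"w",round(float(s["gripper_width"]),4))
E
python3 -c "
from h import *
st(1)"
python3 -m handwheel '[[[0,0,0],[0,0.06,0],0],[[0,0,0],[0,0.06,0],0],[[0,0,0],[0,0.04,0],0]]'; python3 -c "
from h import *
st(1)"
```

```text
t 11.8 tip 1 mm in station [-19.2   0.1] z 0.0611 dyaw 0.001 tilt xy [-0.0026 -0.0005] F st [-2.06 -0.37] 1.72 w 0.0289
time_s: 12.1
position: [0.5444, -0.1142, 0.0612]
eef_rot: [[0.158, 0.987, -0.003], [0.987, -0.158, -0.0], [-0.001, -0.003, -1.0]]
wrist_force: [-2.9, -0.8, 3.0]
gripper_width: 0.0295
t 12.1 tip 1 mm in station [-11.    0.2] z 0.0612 dyaw 0.0013 tilt xy [-0.0032 -0.0005] F st [-2.74 -1.22] 2.96 w 0.0295
```

```bash
python3 -m handwheel '[[[0,0,0],[0,0.04,0],0],[[0,0,0],[0,0.04,0],0],[[0,0,0],[0,0.04,0],0]]'; python3 -c "
from h import *
st(1)"; python3 -m handwheel '[[[0,0,0],[0,0.04,0],0],[[0,0,0],[0,0.04,0],0],[[0,0,0],[0,0.04,0],0]]'; python3 -c "
from h import *
st(1)"
```

```text
time_s: 12.4
position: [0.5508, -0.1152, 0.0612]
eef_rot: [[0.158, 0.987, -0.003], [0.987, -0.158, -0.001], [-0.001, -0.003, -1.0]]
wrist_force: [-3.2, 0.1, 3.1]
gripper_width: 0.0293
t 12.4 tip 1 mm in station [-4.6  0.2] z 0.0612 dyaw 0.0012 tilt xy [-0.0034 -0.0005] F st [-3.23 -0.38] 3.14 w 0.0293
time_s: 12.7
position: [0.5572, -0.1162, 0.0612]
eef_rot: [[0.158, 0.987, -0.003], [0.987, -0.158, -0.001], [-0.001, -0.003, -1.0]]
wrist_force: [-2.8, 1.2, 2.9]
gripper_width: 0.0295
t 12.7 tip 1 mm in station [2.  0.2] z 0.0612 dyaw 0.0012 tilt xy [-0.0035 -0.0005] F st [-2.97  0.72] 2.92 w 0.0295
```

Leaf 1 is going under without resistance. I keep pushing to about +20 mm.

```bash
python3 -m handwheel '[[[0,0,0],[0,0.06,0],0],[[0,0,0],[0,0.06,0],0],[[0,0,0],[0,0.06,0],0],[[0,0,0],[0,0.06,0],0],[[0,0,0],[0,0.06,0],0],[[0,0,0],[0,0.06,0],0]]'; python3 -c "
from h import *
st(1)
a=read_camera('scene')[:,:,::-1].copy();crop(a,180,190,390,350,3.7,'pics/st4.png')"
```

```text
time_s: 13.3
position: [0.5766, -0.1193, 0.0612]
eef_rot: [[0.158, 0.987, -0.003], [0.987, -0.158, -0.0], [-0.001, -0.003, -1.0]]
wrist_force: [-2.3, 0.3, 3.1]
gripper_width: 0.0291
t 13.3 tip 1 mm in station [21.6  0.2] z 0.0612 dyaw 0.0012 tilt xy [-0.0034 -0.0005] F st [-2.36 -0.06] 3.12 w 0.0291
```

View pics/st4.png

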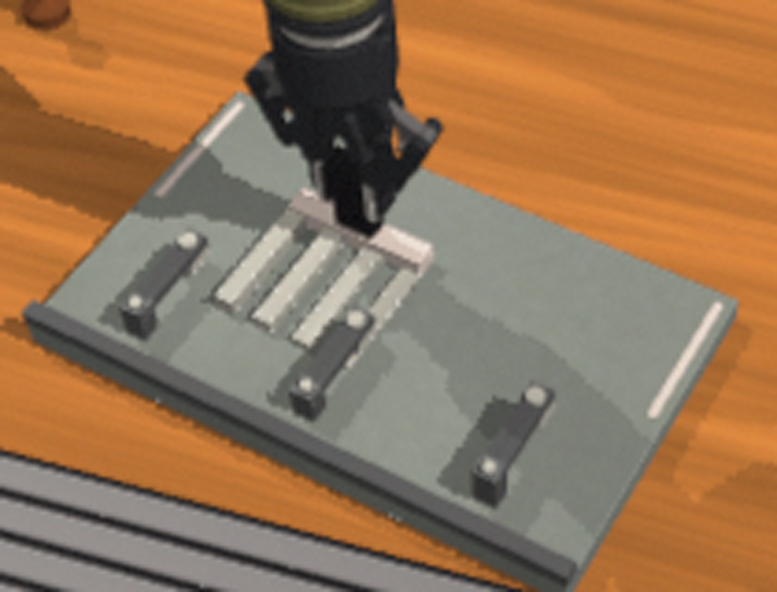

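Leaf 1 is through: its tip shows behind the pad at crop (350,365). I add a little margin, then withdraw and shift over for leaf 2.

```bash
python3 -m handwheel '[[[0,0,0],[0,0.06,0],0],[[0,0,0],[0,0,0],0],[[0,0,0],[0,-0.1,0],0],[[0,0,0],[0,-0.15,0],0],[[0,0,0],[0,-0.15,0],0],[[0,0,0],[0,-0.15,0],0],[[0,0,0],[0,-0.15,0],0],[[0,0,0],[0,-0.15,0],0]]'; python3 -c "
from h import *
st(1);st(2)"
```

```text
time_s: 14.15
position: [0.5388, -0.1133, 0.0612]
eef_rot: [[0.159, 0.987, 0.004], [0.987, -0.159, -0.0], [0.0, 0.004, -1.0]]
wrist_force: [1.5, -0.4, -1.1]
gripper_width: 0.0299
t 14.15 tip 1 mm in station [-16.6  -0. ] z 0.0612 dyaw -0.0 tilt xy [ 0.0041 -0.0004] F st [ 1.56 -0.2 ] -1.14 w 0.0299
t 14.15 tip 2 mm in station [-16.6 -30. ] z 0.0612 dyaw -0.0 tilt xy [ 0.0041 -0.0004] F st [ 1.56 -0.2 ] -1.14 w 0.0299
```

```bash
python3 -m handwheel '[[[0,0,0],[0,-0.1,0],0],[[0,0,0],[0,-0.06,0],0],[[0,0,0],[0.1,0,0],0],[[0,0,0],[0.12,0,0],0],[[0,0,0],[0.12,0,0],0],[[0,0,0],[0.12,0,0],0],[[0,0,0],[0.1,0,0],0],[[0,0,0],[0,0,0],0]]'; python3 -c "
from h import *
st(2)"
```

```text
time_s: 14.95
position: [0.5331, -0.0836, 0.0613]
eef_rot: [[0.161, 0.987, 0.001], [0.987, -0.161, -0.004], [-0.004, 0.002, -1.0]]
wrist_force: [0.4, -0.3, 1.0]
gripper_width: 0.0291
t 14.95 tip 2 mm in station [-27.   -1.7] z 0.0613 dyaw -0.0015 tilt xy [ 0.001 -0.004] F st [ 0.47 -0.27] 1.04 w 0.0291
```

```bash
python3 -m handwheel '[[[0,0,0],[0.02,0.05,0],0],[[0,0,0],[0.02,0.06,0],0],[[0,0,0],[0,0.06,0],0],[[0,0,0],[0,0.05,0],0],[[0,0,0],[0,0.03,0],0]]'; python3 -c "
from h import *
st(2)"; python3 -m handwheel '[[[0,0,0],[0,0.03,0],0]]';python3 -m handwheel '[[[0,0,0],[0,0.03,0],0]]'; python3 -c "
from h import *
st(2)"
```

```text
time_s: 15.45
position: [0.5386, -0.0826, 0.0618]
eef_rot: [[0.157, 0.988, -0.012], [0.988, -0.157, -0.006], [-0.008, -0.011, -1.0]]
wrist_force: [-3.8, -1.8, 6.4]
gripper_width: 0.0293
t 15.45 tip 2 mm in station [-21.8   0.5] z 0.0618 dyaw 0.0023 tilt xy [-0.0122 -0.0064] F st [-3.47 -2.36] 6.4 w 0.0293
time_s: 15.55
position: [0.5387, -0.0826, 0.0619]
eef_rot: [[0.156, 0.988, -0.015], [0.988, -0.157, -0.007], [-0.009, -0.013, -1.0]]
wrist_force: [-5.4, -2.0, 8.9]
gripper_width: 0.0289
time_s: 15.65
position: [0.5388, -0.0827, 0.0622]
eef_rot: [[0.156, 0.988, -0.017], [0.988, -0.156, -0.007], [-0.009, -0.016, -1.0]]
wrist_force: [-4.3, -1.8, 7.3]
gripper_width: 0.0292
t 15.65 tip 2 mm in station [-21.6   0.6] z 0.0622 dyaw 0.0035 tilt xy [-0.0168 -0.0068] F st [-4.   -2.44] 7.32 w 0.0292
```

Resistance came about 11 mm earlier than expected. I stop and look.

```bash
python3 -c "
from h import *
a=read_camera('scene')[:,:,::-1].copy();outline(a,'scene',[],(0,0,0));crop(a,210,210,350,315,5.6,'pics/st5.png')
b=read_camera('top')[:,:,::-1].copy();crop(b,310,150,410,225,6,'pics/st5t.png')"
```

```text
(no output)
```

View pics/st5.png

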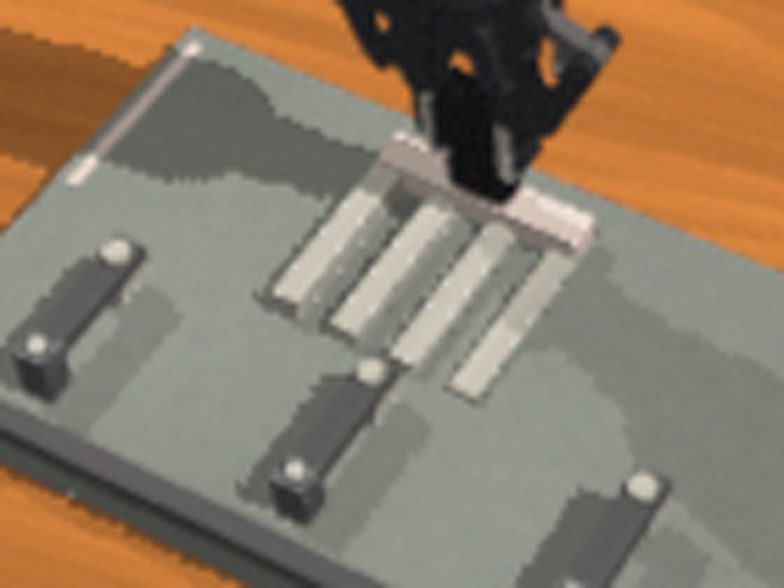

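View pics/st5t.png

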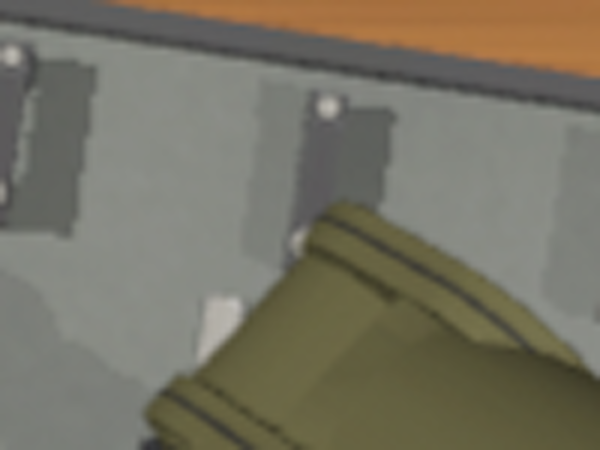

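```bash
python3 -c "
from h import *
a=read_camera('scene')[:,:,::-1].copy()
S=(.6552,-.0865,-.16)
outline(a,'scene',[box(-10,10,-8,8,7,24)],S,.02,(255,255,0))
outline(a,'scene',[box(-10,10,-8,8,0,0.01)],S,.02,(0,255,255))
outline(a,'scene',GA[2:],(.5383,-.0825,-.157),.02)
crop(a,210,210,350,315,5.6,'pics/st6.png')
b=read_camera('top')[:,:,::-1].copy()
outline(b,'top',GA[2:],(.5383,-.0825,-.157),.02)
outline(b,'top',[box(-10,10,-8,8,0,0.01)],S,.02,(0,255,255));crop(b,310,150,410,225,6,'pics/st6t.png')
st(2)"
```

```text
t 15.85 tip 2 mm in station [-21.5   0.6] z 0.0622 dyaw 0.0034 tilt xy [-0.0165 -0.0067] F st [-5.01 -2.86] 7.05 w 0.0294
```

View pics/st6.png

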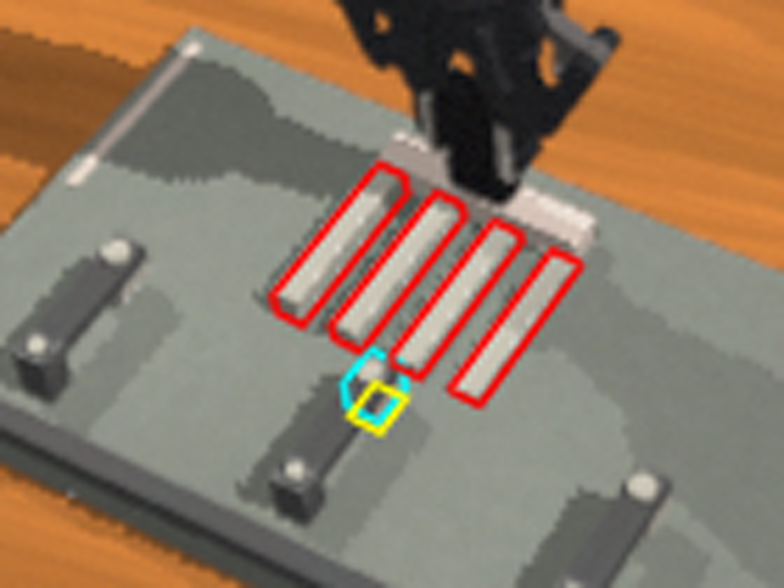

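View pics/st6t.png

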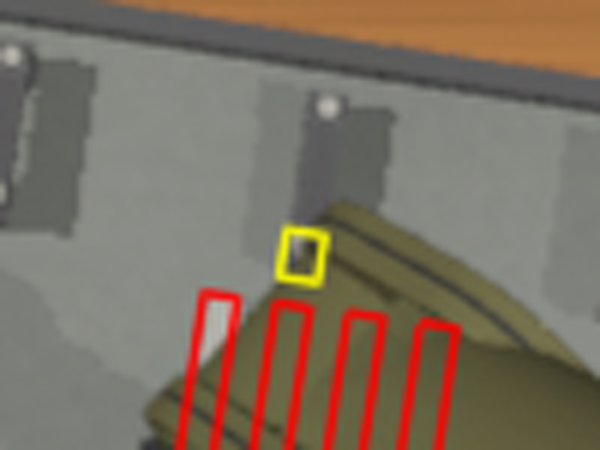

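The overlay puts leaf 2's tip still about 10 mm short of the pad. The forces (Fz about +7 N, Fx about −4 N, tool tilted 1°) are what friction gives when I press the gauge into the plate, not contact with the foot. I relieve the tilt and the down-force first.

```bash
python3 -c "
from h import *
togo(.5388,-.0827,.061,np.pi/2-.16)"; python3 -m handwheel '[[[-0.1,0.05,0],[0,-0.03,-0.02],0],[[-0.05,0,0],[0,0,0],0]]'; python3 -c "
from h import *
togo(.5388,-.0827,.061,np.pi/2-.16);st(2)"
```

```text
t 15.85 pos [ 0.5389 -0.0826  0.0622] shift [-0.001 -0.001  0.023] turn [-0.175  0.105  0.038] F [-5.4  -2.03  7.05] T [-0.125  0.437  0.025] w 0.0294
time_s: 16.05
position: [0.5367, -0.0815, 0.0626]
eef_rot: [[0.155, 0.988, -0.003], [0.988, -0.155, -0.002], [-0.003, -0.003, -1.0]]
wrist_force: [-0.1, -0.1, -1.9]
gripper_width: 0.0293
t 16.05 pos [ 0.5367 -0.0815  0.0626] shift [-0.017  0.045  0.032] turn [-0.035  0.033  0.045] F [-0.09 -0.1  -1.89] T [-0.029  0.079  0.049] w 0.0293
t 16.05 tip 2 mm in station [-23.8   1.4] z 0.0626 dyaw 0.0039 tilt xy [-0.0035 -0.0024] F st [-0.07 -0.11] -1.89 w 0.0293
```

```bash
python3 -m handwheel '[[[-0.03,0.03,0.04],[-0.02,0.04,0.01],0],[[0,0,0],[0,0.05,0],0],[[0,0,0],[0,0.05,0],0]]'; python3 -c "
from h import *
togo(.5388,-.0827,.061,np.pi/2-.16);st(2)"
```

```text
time_s: 16.35
position: [0.5426, -0.0831, 0.0612]
eef_rot: [[0.158, 0.987, -0.003], [0.987, -0.158, 0.001], [0.0, -0.003, -1.0]]
wrist_force: [-1.9, 0.6, 1.1]
gripper_width: 0.0294
t 16.35 pos [ 0.5426 -0.0831  0.0612] shift [-0.004 -0.077  0.005] turn [-0.032 -0.003  0.013] F [-1.85  0.63  1.07] T [ 0.008  0.167 -0.008] w 0.0294
t 16.35 tip 2 mm in station [-17.7   0.5] z 0.0612 dyaw 0.0012 tilt xy [-0.0027  0.0007] F st [-1.93  0.33] 1.07 w 0.0294
```

Free again. I go on gently.

```bash
python3 -m handwheel '[[[0,0,0],[0,0.04,0],0],[[0,0,0],[0,0.04,0],0]]'; python3 -c "
from h import *
st(2)"; python3 -m handwheel '[[[0,0,0],[0,0.04,0],0],[[0,0,0],[0,0.03,0],0]]'; python3 -c "
from h import *
st(2)"
```

```text
time_s: 16.55
position: [0.547, -0.0836, 0.0614]
eef_rot: [[0.158, 0.987, -0.003], [0.987, -0.158, 0.001], [0.001, -0.003, -1.0]]
wrist_force: [-1.1, 0.2, -0.2]
gripper_width: 0.0292
t 16.55 tip 2 mm in station [-13.3   0.7] z 0.0614 dyaw 0.0011 tilt xy [-0.0027  0.001 ] F st [-1.08  0.03] -0.23 w 0.0292
time_s: 16.75
position: [0.5512, -0.0841, 0.0614]
eef_rot: [[0.158, 0.987, -0.002], [0.987, -0.158, 0.001], [0.001, -0.002, -1.0]]
wrist_force: [-1.3, -0.3, -0.1]
gripper_width: 0.0291
t 16.75 tip 2 mm in station [-9.1  0.9] z 0.0614 dyaw 0.0009 tilt xy [-0.0022  0.0012] F st [-1.26 -0.53] -0.09 w 0.0291
```

```bash
python3 -m handwheel '[[[0,0,0],[0,0.03,0],0],[[0,0,0],[0,0.03,0],0]]'; python3 -c "
from h import *
st(2)"
```

```text
time_s: 16.95
position: [0.5516, -0.0842, 0.0614]
eef_rot: [[0.158, 0.987, -0.007], [0.987, -0.158, 0.001], [-0.001, -0.007, -1.0]]
wrist_force: [-6.1, 1.4, 6.8]
gripper_width: 0.0291
t 16.95 tip 2 mm in station [-8.7  0.9] z 0.0614 dyaw 0.0014 tilt xy [-0.0074  0.0007] F st [-6.28  0.36] 6.79 w 0.0291
```

It stops at tip x ≈ −9 mm, right where the pad's front face should be. To rule out another friction jam, I back off, settle it flat and push once more gently.

```bash
python3 -m handwheel '[[[-0.05,0,0],[0,-0.05,0],0],[[0,0,0],[0,-0.03,0],0],[[0,0,0],[0,0,0],0]]'; python3 -c "
from h import *
togo(.5388,-.0827,.061,np.pi/2-.16);st(2)"; python3 -m handwheel '[[[0,0,0],[0,0.03,0.005],0],[[0,0,0],[0,0.03,0],0]]'; python3 -c "
from h import *
togo(.5388,-.0827,.061,np.pi/2-.16);st(2)"
```

```text
time_s: 17.25
position: [0.5482, -0.0835, 0.0613]
eef_rot: [[0.158, 0.987, -0.001], [0.987, -0.158, 0.0], [0.0, -0.001, -1.0]]
wrist_force: [-0.8, 0.0, -1.8]
gripper_width: 0.0295
t 17.25 pos [ 0.5482 -0.0835  0.0613] shift [-0.013 -0.188  0.006] turn [-0.016 -0.002  0.019] F [-0.83  0.02 -1.77] T [-0.02   0.094 -0.018] w 0.0295
t 17.25 tip 2 mm in station [-12.1   1. ] z 0.0613 dyaw 0.0016 tilt xy [-0.0013  0.0004] F st [-0.82 -0.11] -1.77 w 0.0295
time_s: 17.45
position: [0.5508, -0.0839, 0.0613]
eef_rot: [[0.157, 0.988, -0.002], [0.988, -0.157, 0.0], [-0.0, -0.002, -1.0]]
wrist_force: [-2.1, -0.0, 0.4]
gripper_width: 0.0293
t 17.45 pos [ 0.5508 -0.0839  0.0613] shift [-0.014 -0.24   0.006] turn [-0.025  0.002  0.024] F [-2.12 -0.04  0.4 ] T [0.057 0.191 0.005] w 0.0293
t 17.45 tip 2 mm in station [-9.6  1.1] z 0.0613 dyaw 0.0021 tilt xy [-0.0022  0.0002] F st [-2.08 -0.38] 0.4 w 0.0293
```

```bash
python3 -m handwheel '[[[0,0,0],[0,0.02,0.01],0],[[0,0,0],[0,0.02,0],0]]'; python3 -c "
from h import *
st(2)"; python3 -m handwheel '[[[0,0,0],[0,0.03,0],0],[[0,0,0],[0,0.03,0],0]]'; python3 -c "
from h import *
st(2)
a=read_camera('scene')[:,:,::-1].copy();crop(a,210,210,350,315,5.6,'pics/st7.png')"
```

```text
time_s: 17.65
position: [0.5516, -0.084, 0.0613]
eef_rot: [[0.157, 0.988, -0.005], [0.988, -0.157, -0.0], [-0.001, -0.004, -1.0]]
wrist_force: [-4.7, 0.8, 3.9]
gripper_width: 0.0293
t 17.65 tip 2 mm in station [-8.7  1.1] z 0.0613 dyaw 0.0021 tilt xy [-0.0045 -0.0004] F st [-4.78  0.01] 3.95 w 0.0293
time_s: 17.85
position: [0.5517, -0.0841, 0.0615]
eef_rot: [[0.156, 0.988, -0.01], [0.988, -0.156, -0.001], [-0.002, -0.01, -1.0]]
wrist_force: [-6.0, 0.1, 7.1]
gripper_width: 0.0294
t 17.85 tip 2 mm in station [-8.6  1.1] z 0.0615 dyaw 0.0029 tilt xy [-0.0098 -0.0008] F st [-5.92 -0.85] 7.13 w 0.0294
```

View pics/st7.png

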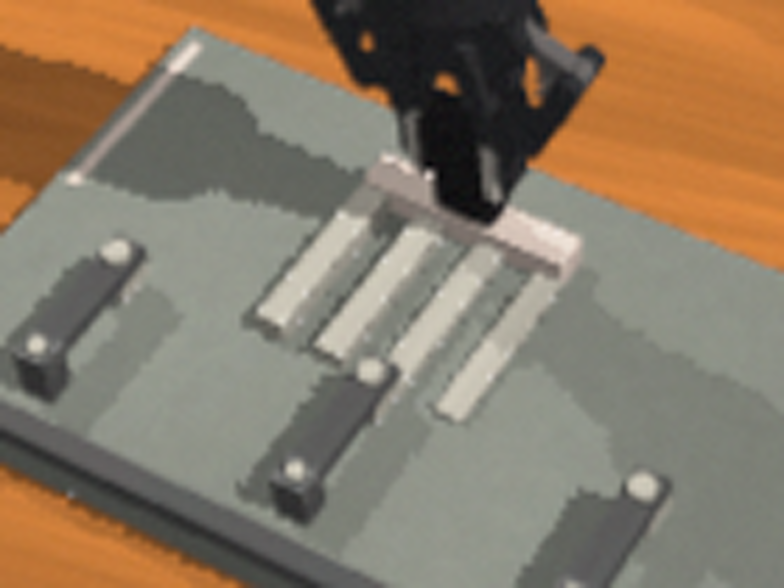

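The stop repeats at the same place. For an unambiguous contact force, I push once more with the down-force relieved (tool levelled, slight upward bias), so that any Fx comes from the foot and not from friction.

```bash
python3 -m handwheel '[[[-0.1,0,0],[0,0,-0.01],0]]'; python3 -c "
from h import *
st(2)"; python3 -m handwheel '[[[-0.04,0,0],[0,0.04,-0.01],0]]'; python3 -c "
from h import *
st(2)"; python3 -m handwheel '[[[-0.04,0,0],[0,0.06,-0.01],0]]'; python3 -c "
from h import *
st(2)"
```

```text
time_s: 18.0
position: [0.5516, -0.0841, 0.0619]
eef_rot: [[0.157, 0.988, -0.001], [0.988, -0.157, -0.002], [-0.002, -0.001, -1.0]]
wrist_force: [0.3, 0.5, -2.8]
gripper_width: 0.0292
t 18.0 tip 2 mm in station [-8.7  1.1] z 0.0619 dyaw 0.0027 tilt xy [-0.0015 -0.0019] F st [0.17 0.51] -2.79 w 0.0292
time_s: 18.1
position: [0.5518, -0.0843, 0.062]
eef_rot: [[0.156, 0.988, -0.001], [0.988, -0.156, -0.003], [-0.003, -0.001, -1.0]]
wrist_force: [-6.7, 1.5, 0.5]
gripper_width: 0.0291
t 18.1 tip 2 mm in station [-8.5  1.1] z 0.062 dyaw 0.0033 tilt xy [-0.0011 -0.0027] F st [-6.82  0.42] 0.46 w 0.0291
time_s: 18.2
position: [0.5519, -0.0844, 0.0618]
eef_rot: [[0.155, 0.988, -0.003], [0.988, -0.155, -0.003], [-0.004, -0.003, -1.0]]
wrist_force: [-8.7, 2.6, 2.2]
gripper_width: 0.0291
t 18.2 tip 2 mm in station [-8.3  1. ] z 0.0618 dyaw 0.0044 tilt xy [-0.0031 -0.0034] F st [-8.97  1.17] 2.2 w 0.0291
```

With Fz near 0, Fx is −7 to −9 N, so this is the foot itself. To exclude a slightly raised tip as the cause, I back off, let go so the gauge lies truly flat, regrip and push again.

```bash
python3 -m handwheel '[[[0,0.02,0.02],[0,-0.06,0.01],0],[[0,0,0],[0,-0.04,0.01],0],[[0,0,0],[0,0,0],0.15],[[0,0,0],[0,0,0],0.55],[[0,0,0],[0,0,0],0.55]]'; python3 -c "
from h import *
togo(.5482,-.0835,.0612,np.pi/2-.16);st(2)"
```

```text
time_s: 18.7
position: [0.5509, -0.084, 0.0614]
eef_rot: [[0.158, 0.987, 0.005], [0.987, -0.158, -0.001], [-0.001, 0.005, -1.0]]
wrist_force: [-0.5, 0.1, -0.9]
gripper_width: 0.0469
t 18.7 pos [ 0.5509 -0.084   0.0614] shift [ 0.002 -0.055  0.004] turn [0.056 0.007 0.016] F [-0.52  0.15 -0.86] T [-0.02   0.004  0.   ] w 0.0469
t 18.7 tip 2 mm in station [-9.4  0.9] z 0.0614 dyaw 0.0014 tilt xy [ 0.0047 -0.0014] F st [-0.53  0.06] -0.86 w 0.0469
```

```bash
python3 -m handwheel '[[[0.05,0,0.02],[0,-0.05,0],0.55],[[0,0,0],[0,0,0],0.4],[[0,0,0],[0,0,0],0],[[0,0,0],[0,0,0],0],[[0,0,0],[0,0,0],0],[[0,0,0],[0,0,0],0]]'; python3 -c "
from h import *
togo(.5482,-.0835,.0612,np.pi/2-.16);st(2)
"; python3 -m handwheel '[[[0,0,0],[0,0.03,0],0],[[0,0,0],[0,0.03,0],0]]'; python3 -c "
from h import *
st(2)"
```

```text
time_s: 19.3
position: [0.5488, -0.0836, 0.0617]
eef_rot: [[0.16, 0.987, 0.001], [0.987, -0.16, -0.001], [-0.0, 0.001, -1.0]]
wrist_force: [-0.9, 0.4, 0.9]
gripper_width: 0.0292
t 19.3 pos [ 0.5488 -0.0836  0.0617] shift [-0.    -0.011  0.01 ] turn [ 0.013  0.004 -0.008] F [-0.85  0.44  0.9 ] T [ 0.038  0.063 -0.008] w 0.0292
t 19.3 tip 2 mm in station [-11.5   0.9] z 0.0617 dyaw -0.0007 tilt xy [ 0.0011 -0.0006] F st [-0.91  0.3 ] 0.9 w 0.0292
time_s: 19.5
position: [0.5501, -0.0838, 0.0617]
eef_rot: [[0.159, 0.987, -0.002], [0.987, -0.159, -0.001], [-0.001, -0.002, -1.0]]
wrist_force: [-5.1, 0.6, 4.9]
gripper_width: 0.0295
t 19.5 tip 2 mm in station [-10.2   0.9] z 0.0617 dyaw -0.0 tilt xy [-0.0019 -0.0007] F st [-5.17 -0.22] 4.85 w 0.0295
```

```bash
python3 -m handwheel '[[[-0.03,0,0],[0,0.03,0],0],[[-0.03,0,0],[0,0.03,0],0]]'; python3 -c "
from h import *
st(2)"; python3 -m handwheel '[[[-0.03,0,0],[0,0.04,-0.005],0]]'; python3 -c "
from h import *
st(2)"
```

```text
time_s: 19.7
position: [0.5502, -0.0838, 0.0617]
eef_rot: [[0.159, 0.987, -0.002], [0.987, -0.159, -0.002], [-0.002, -0.002, -1.0]]
wrist_force: [-5.6, 0.2, 6.1]
gripper_width: 0.0293
t 19.7 tip 2 mm in station [-10.1   1. ] z 0.0617 dyaw 0.0006 tilt xy [-0.002  -0.0017] F st [-5.54 -0.71] 6.14 w 0.0293
time_s: 19.8
position: [0.5503, -0.0839, 0.0618]
eef_rot: [[0.158, 0.987, -0.003], [0.987, -0.158, -0.002], [-0.003, -0.002, -1.0]]
wrist_force: [-6.0, 0.5, 4.4]
gripper_width: 0.0296
t 19.8 tip 2 mm in station [-9.9  1. ] z 0.0618 dyaw 0.0011 tilt xy [-0.0027 -0.0023] F st [-6.02 -0.49] 4.41 w 0.0296
```

The 7 mm leaf definitely stops at the foot, flat and repeatably, and the middle foot also looked the lowest of the three in the dot triangulation (z 46, against 50 and 52 mm). So 4 mm is the thickest leaf that fits. I withdraw and go back to leaf 1.

```bash
python3 -m handwheel '[[[-0.03,0.02,0],[0,-0.1,-0.01],0],[[0,0,0],[0,-0.1,0],0],[[0,0,0],[0,-0.08,0],0],[[0,0,0],[-0.1,0,0],0],[[0,0,0],[-0.12,0,0],0],[[0,0,0],[-0.12,0,0],0],[[0,0,0],[-0.12,0,0],0],[[0,0,0],[-0.1,0,0],0]]'; python3 -c "
from h import *
togo(.5482,-.0835,.0617,np.pi/2-.16);st(1)"
```

```text
time_s: 20.6
position: [0.5324, -0.1107, 0.0617]
eef_rot: [[0.158, 0.988, 0.003], [0.988, -0.158, 0.001], [0.001, 0.003, -1.0]]
wrist_force: [-0.0, 1.3, -1.2]
gripper_width: 0.029
t 20.6 pos [ 0.5324 -0.1107  0.0617] shift [0.586 0.226 0.002] turn [ 0.034 -0.015  0.021] F [-0.05  1.26 -1.17] T [0.154 0.041 0.05 ] w 0.029
t 20.6 tip 1 mm in station [-23.5   1.8] z 0.0617 dyaw 0.0018 tilt xy [0.0031 0.0008] F st [-0.25  1.23] -1.17 w 0.029
```

```bash
python3 -m handwheel '[[[0.02,-0.01,0.02],[-0.03,0.04,0],0],[[0,0,0],[0,0.06,0],0],[[0,0,0],[0,0.06,0],0],[[0,0,0],[0,0.04,0],0]]'; python3 -c "
from h import *
st(1)"; python3 -m handwheel '[[[0,0,0],[0,0.04,0],0],[[0,0,0],[0,0.04,0],0],[[0,0,0],[0,0.04,0],0]]'; python3 -c "
from h import *
st(1)"
```

```text
time_s: 21.0
position: [0.5413, -0.1156, 0.0617]
eef_rot: [[0.161, 0.987, -0.001], [0.987, -0.161, -0.001], [-0.001, -0.001, -1.0]]
wrist_force: [-2.4, -0.1, 2.2]
gripper_width: 0.0295
t 21.0 tip 1 mm in station [-13.7  -2. ] z 0.0617 dyaw -0.0015 tilt xy [-0.0011 -0.001 ] F st [-2.32 -0.5 ] 2.15 w 0.0295
time_s: 21.3
position: [0.5475, -0.1164, 0.0618]
eef_rot: [[0.16, 0.987, -0.002], [0.987, -0.16, -0.001], [-0.002, -0.002, -1.0]]
wrist_force: [-1.9, 0.2, 1.4]
gripper_width: 0.0295
t 21.3 tip 1 mm in station [-7.5 -1.7] z 0.0618 dyaw -0.0007 tilt xy [-0.0018 -0.0013] F st [-1.89 -0.08] 1.37 w 0.0295
```

```bash
python3 -m handwheel '[[[0,0,0],[0,0.04,0],0],[[0,0,0],[0,0.05,0],0],[[0,0,0],[0,0.05,0],0],[[0,0,0],[0,0.05,0],0]]'; python3 -c "
from h import *
st(1)"; python3 -m handwheel '[[[0,0,0],[0,0.06,0],0],[[0,0,0],[0,0.06,0],0],[[0,0,0],[0,0.06,0],0],[[0,0,0],[0,0.06,0],0],[[0,0,0],[0,0.06,0],0],[[0,0,0],[0,0.06,0],0],[[0,0,0],[0,0,0],0]]'; python3 -c "
from h import *
st(1)
a=read_camera('scene')[:,:,::-1].copy();crop(a,210,210,350,315,5.6,'pics/st8.png')"
```

```text
time_s: 21.7
position: [0.5576, -0.1178, 0.0618]
eef_rot: [[0.16, 0.987, -0.002], [0.987, -0.16, -0.001], [-0.002, -0.002, -1.0]]
wrist_force: [-1.2, -0.4, 0.3]
gripper_width: 0.029
t 21.7 tip 1 mm in station [ 2.7 -1.5] z 0.0618 dyaw -0.0002 tilt xy [-0.002  -0.0014] F st [-1.15 -0.56] 0.26 w 0.029
time_s: 22.4
position: [0.5778, -0.121, 0.0618]
eef_rot: [[0.16, 0.987, -0.001], [0.987, -0.16, -0.001], [-0.001, -0.001, -1.0]]
wrist_force: [0.3, 0.2, -0.4]
gripper_width: 0.0296
t 22.4 tip 1 mm in station [23.1 -1.4] z 0.0618 dyaw -0.0007 tilt xy [-0.001 -0.001] F st [0.28 0.22] -0.41 w 0.0296
```

View pics/st8.png

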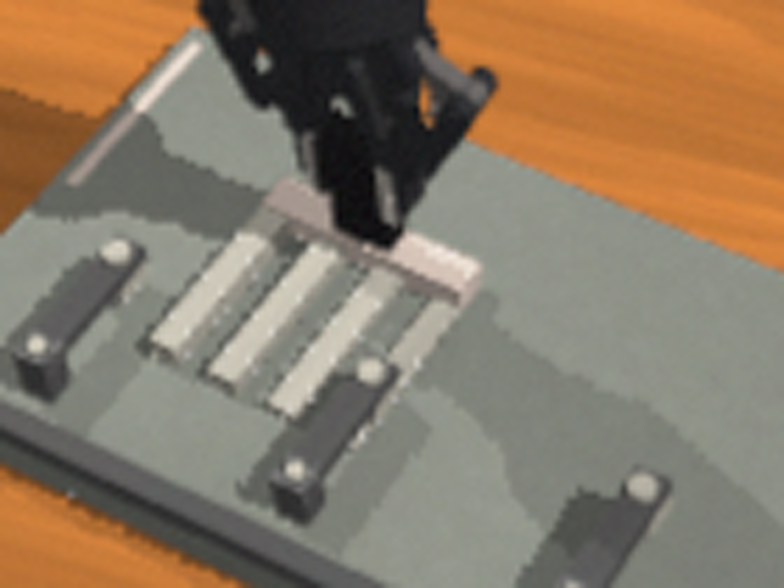

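Leaf 1 is back through; its tip shows behind the pad at crop (365,440). I let go and lift straight off.

```bash
python3 -m handwheel '[[[0,0,0],[0,0,0],0.3],[[0,0,0],[0,0,0],0.6],[[0,0,0],[0,0,0],0.8],[[0,0,0],[0,0,0],0.8]]'; python3 -c "
from h import *
st(1)"; python3 -m handwheel '[[[0,0,0],[0,0,-0.3],0.8],[[0,0,0],[0,0,-0.6],0.8],[[0,0,0],[0,0,-0.8],0.8],[[0,0,0],[0,0,-0.8],0.8],[[0,0,0],[0,-0.6,-0.6],0.8],[[0,0,0],[0,-0.8,0],0.8],[[0,0,0],[0,-0.8,0],0.8],[[0,0,0],[0,0,0],0.8]]'; python3 - <<'E'
from h import *
st(1)
a=read_camera('scene')[:,:,::-1].copy();b=read_camera('top')[:,:,::-1].copy()
cv2.imwrite("pics/end_top.png",b);cv2.imwrite("pics/end_sc.png",a)
L=cut_out("scene","gauge")
m=[d["pixels"] for d in L if np.hypot(*(np.argwhere(d["pixels"]).mean(0)[::-1]-[270,255]))<30]
q,f=fit({"scene":m[0].astype(float)},GA,(.577,-.121,-.16),.02);print(q,f)
c,sn=np.cos(q[2]),np.sin(q[2]);t=q[:2]+np.array([c*.094-sn*.045,sn*.094+c*.045]);d=t-[.6552,-.0865]
c,s=np.cos(-.16),np.sin(-.16);print("tip1 st",c*d[0]+s*d[1],-s*d[0]+c*d[1])
E
```

```text
time_s: 22.85
position: [0.5785, -0.1212, 0.062]
eef_rot: [[0.16, 0.987, 0.001], [0.987, -0.16, -0.001], [-0.001, 0.001, -1.0]]
wrist_force: [-0.9, 0.4, -0.2]
gripper_width: 0.0684
t 22.85 tip 1 mm in station [23.8 -1.6] z 0.062 dyaw -0.0011 tilt xy [ 0.0006 -0.0013] F st [-0.93  0.22] -0.2 w 0.0684
time_s: 23.65
position: [0.4674, -0.1006, 0.2298]
eef_rot: [[0.157, 0.988, 0.006], [0.988, -0.157, -0.002], [-0.001, 0.006, -1.0]]
wrist_force: [-1.3, -0.4, -0.2]
gripper_width: 0.0684
t 23.65 tip 1 mm in station [-89.3   1.3] z 0.2298 dyaw 0.0019 tilt xy [ 0.0062 -0.002 ] F st [-1.17 -0.63] -0.2 w 0.0684
[ 0.57897894 -0.12150628 -0.17378854] 0.24363146240492922
tip1 st 0.02494115326938871 -0.003002918648077412
```

View pics/end_sc.png

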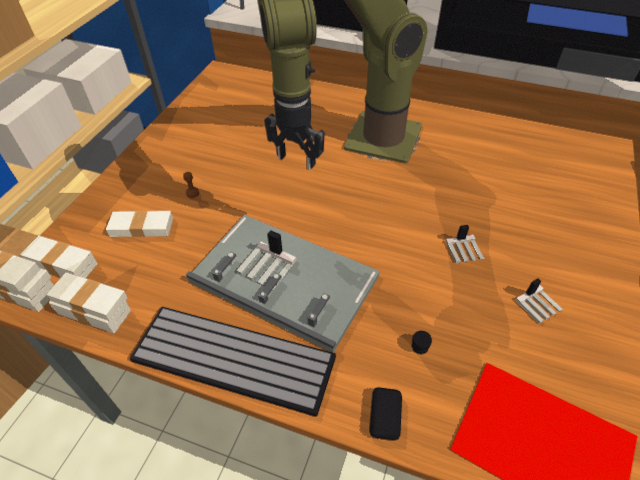

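View pics/end_top.png

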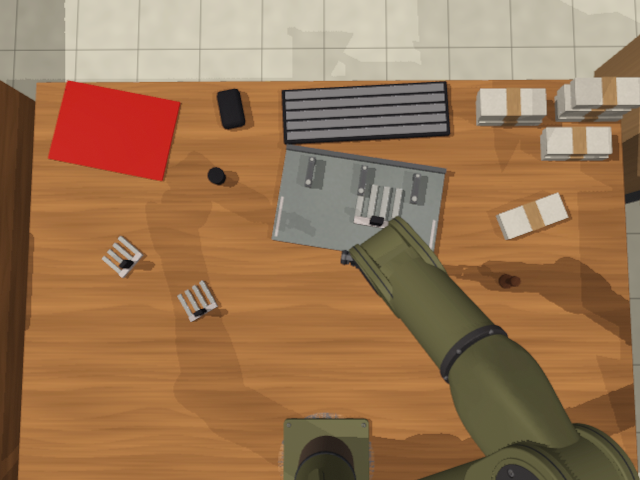

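Scene: the gauge stands on the stage at (275,255), with leaf 1 under the middle foot (270,285). The loupe (422,342), stamp (190,183) and bundle (140,224) are where they were, and the arm is clear. I hand in.

```bash
python3 -c "
from bench import *
print(sign_off()); print(sense()['time_s'])"
```

```text
the job is handed in; nothing more can be done
None
the job is handed in; nothing more can be done
```

The gap under the middle foot takes the 4 mm leaf but not the 7 mm one. I slid the 4 mm leaf right through, and the 7 mm leaf stopped at the pad's front face. I then put the 4 mm leaf back through, let go and handed the job in at about 24 s of the 72 s.

- **7 mm stop:** It stopped at the same place on repeated pushes, with the tip about 9–10 mm in front of the pad's centre. The gauge was let go once in between to settle flat. The wrist force was about 6–9 N sideways, and one push had the down-force relieved, so that push was not just friction against the stage.
- **Final position:** The last checks put the 4 mm leaf's tip 23–25 mm past the pad's centre (12 mm needed) and 1.5–3 mm off the centre line (11 mm allowed).
- **Release and bystanders:** The gripper is open and clear of everything, and the loupe, stamp and bundle look unmoved in both cameras.
- **What disagreed:** On the way to the 7 mm test the gauge jammed on the stage about 12 mm short of the foot. I took it as friction because the tool had tilted and was pressing down, relieved it and carried on.
- **Weaker checks:** The mask-based position fits were loose (up to about 3 mm off when the fingers hid part of the gauge). The last one gave a yaw 0.013 rad off from the arm's reading.

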